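# Seat the keyed rotor in the bench spinner's drive hub

## Robot

A 6-joint arm with a two-finger parallel gripper is mounted at the origin on the work surface. World frame = base frame: x ahead of the robot, y to its left, z up, the work surface at z = 0. Lengths are in m, angles in rad, forces in N, time in s.
With the tool pointing down it reaches from about 0.375 to 0.9 m from the base axis. Payload 3.1 kg.
Tool frame: the origin (TCP) lies on the centre line of the jaws, within the pads' length; the fingertips stand 25 mm ahead of it and the grasp point (between the pads) lies 6 mm ahead of it (manip.tip_extent is the distance from the TCP to the fingertips, in m); z points along the fingers, y is the line along which they close (so a half turn about z gives the same grasp; the last joint's range is limited). The gripper opens to 85 mm and grips with 20 to 120 N. Pads are 22 mm wide; open, the fingers measure 114 mm over their backs; the gripper's body (76 mm by 85 mm) begins 54 mm behind the grasp point. The pads swing forward as they close: fully open they stand 13 mm farther back than shut.
Start: joints at [1.083, 0.527, 1.433, -0, 1.181, -0.178], TCP at [0.19, 0.595, 0.231] pointing down, gripper open.
Joint ranges: [-3.08, 3.08], [-0.75, 2.2], [0.22, 2.44], [-1.43, 4.57], [0, 2.65], [-2.85, 2.85]. Speed limits (rad/s): [2.79, 2.79, 3.14, 3.14, 3.14, 3.14].

## Interface

Orientations are given as a unit quaternion [x, y, z, w].
In Python, from station import readout, imaging, order, manip gives the robot as it stands.
- The arm moves only by the tool move_arm, never from a script. Its argument "rows" is a list of rows, each a list of 7 numbers: the turn, a rotation vector about the tool's x, y, z in degrees, then the shift along the tool's x, y, z in mm, then the closure, from 0 (fully open) to 1 (shut). A call has 1 to 12 rows; each row is the pose to reach, as a shift and turn from the pose commanded when the call began, along the tool's axes at that moment; what a row does not reach only later rows make up. A row lasts 1/12 s, in which the tool goes at most 41.7 mm and 7.16 degrees, less where a joint would pass 70% of its speed; a pose out of reach is approached as far as the arm can. A call with a gripper value outside its range is refused whole. The fingers move at their own pace and stop on an object; "squeeze" is the grip in N (left out, the last holds). Time passes only in rows, so rows that repeat a pose let the fingers close. It gives the time, the measured TCP pose, the force, the opening and the grip force at its end, in the units of the state.
- readout.sense(): the state, without advancing time (a new reading comes with each control period).
- imaging.snapshot(name): name is "side" or "top"; returns a dict with "img" (384x512x3 uint8, red, green, blue), "z_map" (384x512 float32, m along the optical axis (not along the pixel's ray), 0 where there is no reading), "fovy" (degrees; the focal length in pixels is half the picture's height over the tangent of half this angle, whatever the lens; pixels are square), "cx", "cy" (the principal point, pixels), "rvec" (rotation vector, rad) and "tvec" (3), from world to camera coordinates, as OpenCV has them. Camera axes: x right, y down, z forward; pixel columns grow to the right and rows downward; lengths in m; the calibration is good to about 2 mm. A picture is of the moment at which its call begins.
- order.sign_off(): hands the job in; it is judged then, once.
The state is a dict: "t": time; "q": joint angles; "qd": joint speeds; "tau": joint torques, N m; "tcp_pos": TCP position; "tool_rot": TCP orientation; "force": force on the tool from outside, world axes, zero at the start; "ft_torque": the same for the moment, N m; "finger_gap": opening from 0.0 (shut) to 1.0 (fully open); "gripper_force": force on a finger pad.
Only numpy, scipy, OpenCV 4.12 (cv2) and the standard library are available. Lean on these libraries where they do the work, as an engineer would, in place of code of your own. Each camera call takes 0.05 s, during which the arm holds its last target. There are 200 camera calls.

## Task

Put the spinner's drive in idle by standing its speed lever straight up. Then take the rotor by its grip bar out of the storage stand, push its keyed shaft into the steel drive hub, turning it until the key slips into the keyway, and keep pushing against the ejector spring until the disc sits fully home on the hub. Finish while still holding the rotor and pressing it home (if you let go the spring lifts it); leave the dish, the bottle and the jar where they are.

Things in the scene. Friction and masses are not known exactly. Their poses are not given: they have to be found in the camera images.
- rotor: Rotor, about 250 g: aluminium disc 76 mm across, 8 mm thick, steel shaft below, black grip bar above. Origin: centre of the disc's underside, z up along the axis. Shaft 20 mm in diameter, to 40 mm below the origin, its last 4 mm tapering to 14 mm. A raised rib (14 x 6 mm, 5 mm high) on the disc's rim marks the +x side, above the key. It starts upright, disc on the stand's rim
- rotor_key (a point): Lower outer edge of the rotor's only key, hidden while in the stand: on the rotor's +x side, 15 mm from the axis and 24 mm below the disc's underside. The key is 6 mm wide (y) and runs from here up to 2 mm below the disc; below it the shaft's first 16 mm are plain round. Axes as the rotor's
- rotor_grip (a point): Where to grip the rotor: on its axis, 30 mm above its origin, in the black bar 40 mm long (rotor x), 16 mm thick (rotor y), which stands on the disc from 8 to 50 mm above the rotor's origin. Fingers close across the thickness, along y. Axes as the rotor's
- stand: Storage stand: plain grey plastic tube, fixed to the bench, 60 mm outside, 40 mm inside, 55 mm high. Origin: centre of its underside. The rotor's shaft hangs loosely in it; it lifts straight out
- hub_mouth (a point): Centre of the upper face of the steel drive hub, a fixed upright collar 52 mm across, 56 mm high on the drive's deck. z up, +x along the keyway. Bore 22 mm; the one keyway, 10 mm wide, runs from the bore out through the wall on the +x side, over the whole height. Home: the rotor's disc lies on this face (rotor origin here, shaft 40 mm deep), key in keyway, rotor's x along this x
- ejector_top (a point): Top of the brass ejector plunger in the hub's bore as it stands unpressed, 28 mm below the hub's face. It gives way downwards on a spring: about 5 N at first touch, 9 N when the rotor is home 12 mm further down; this point itself does not move
- drive: The spinner's drive unit: off-white housing fixed to the bench, 240 (x) x 300 (y) mm, deck 60 mm above the bench. Origin: centre of its underside. The hub stands 50 mm towards +y and 20 mm towards +x of its middle, the lever on its -y side; the small display is on its +x face
- lever_pivot (a point): Pivot of the speed lever, 80 mm above the bench between two grey cheeks (50 mm long in x, 50 mm over their outsides in y, tops 94 mm above the bench) on the drive's deck; axes as the drive's: the lever swings in this x-z plane, about y
- lever_ball (a point): Centre of the black ball, 24 mm across, at the end of the lever's 10 mm steel rod, 75 mm from the pivot
- lever (a joint): Angle of the speed lever, rad: 0 straight up (idle), negative leaning to the drive's -x side (towards the robot), positive to +x; range -0.8 to 0.8. Friction holds it where it is left (about 1 to 1.5 N at the ball moves it)
- dish: Bystander: flat covered glass dish, 90 mm across, 18 mm high; origin under its centre
- amber: Bystander: amber glass bottle, 68 mm across, 150 mm high; origin under its centre
- jar: Bystander: white jar with a black lid, 80 mm across, 110 mm high; origin under its centre
There are look-alikes about, which are no part of the job. Leave any green look-alike of the rotor alone.

How it is judged:
By the outcome, as a careful person would: the job done as asked, in the order asked, and still so for the second after the job is handed in, while the arm keeps its last pose, push and grip.
It also fails if it takes over 67 s, if anything falls off the work surface, if the arm or the gripper's body presses on something with over 40 N, if the wrist force passes 120 N, or if a joint passes its speed limit or range.

## Working session

There is one attempt and no reset: what is moved stays moved. The work goes in short steps, Python scripts to look and compute and a tool call to move; the robot and the scene stay as the last step left them, time stands still between calls to the robot, and variables do not carry over. Pictures are saved under pics/ and viewed, at most 11 in all, crops included, and the job is handed in when it is done.

Besides the shell and the picture viewer there is one more tool, called after "Emit:" as name([rows], argument=value, ...), one row to a line, values as JSON. move_arm: Moves the arm, as the interface text tells. Its arguments: {"type":"object","properties":{"rows":{"type":"array"},"squeeze":{"type":"number"}},"required":["rows"]}

```bash
mkdir -p pics; ls; cat > h.py <<'E'
import numpy as np, cv2
from station import readout, imaging, order, manip
def snap(n):
    s=imaging.snapshot(n); R=cv2.Rodrigues(np.array(s['rvec'],float))[0]; t=np.array(s['tvec'],float)
    z=s['z_map']; H,W=z.shape; f=H/2/np.tan(np.radians(s['fovy'])/2)
    v,u=np.mgrid[:H,:W]
    P=np.stack([(u-s['cx'])*z/f,(v-s['cy'])*z/f,z],-1)
    s['xyz']=np.where(z[...,None]>0,(P-t)@R,np.nan); s['R']=R;s['t']=t;s['f']=f
    s['cam']=-R.T@t
    return s
def save(s,name,crop=None,k=1):
    im=s['img'][...,::-1]
    if crop: im=im[crop[1]:crop[3],crop[0]:crop[2]]
    cv2.imwrite('pics/'+name,cv2.resize(im,None,fx=k,fy=k,interpolation=cv2.INTER_CUBIC))
E
python3 - <<'E'
from h import *
for n in('side','top'):
    s=snap(n); save(s,n+'0.png'); np.savez(''+n+'0.npz',**{k:s[k] for k in('img','xyz','R','t','f','cx','cy','cam')}); print(n,s['cam'],s['f'],s['R'].round(2).tolist())
print(readout.sense())
E
```

```text
pics
side [ 0.04129394 -0.65173999  0.91452743] 401.70680458617556 [[0.81, -0.58, -0.0], [-0.41, -0.57, -0.71], [0.41, 0.58, -0.7]]
top [4.39066428e-01 6.00065399e-04 1.27334650e+00] 409.9225894389985 [[-0.02, -1.0, -0.0], [-1.0, 0.02, -0.07], [0.07, -0.0, -1.0]]
{'t': 0.1, 'q': array([ 1.08353009e+00,  5.28434594e-01,  1.43379604e+00,  5.69972000e-08,
        1.18139036e+00, -1.78505165e-01]), 'qd': array([ 0.00057431, -0.00049229, -0.00172555, -0.00022264,  0.00119335,
       -0.00195469]), 'tau': array([-2.17268780e-04, -4.43309212e+01, -1.78585660e+01, -2.46662630e-04,
        3.97230047e-03, -1.99040272e-05]), 'tcp_pos': array([0.18958739, 0.59486401, 0.22998679]), 'tool_rot': array([ 1.53767963e-01,  9.88106464e-01, -9.58483928e-04, -3.31425933e-04]), 'force': array([ 0.74704374,  0.29825179, -1.19771357]), 'ft_torque': array([-6.71723928e-05, -2.59520847e-02, -2.34213400e-03]), 'gripper_force': 0.0, 'finger_gap': 1.003216935956434}
```

View pics/side0.png

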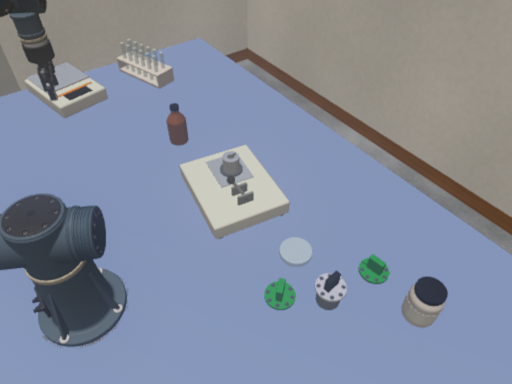

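View pics/top0.png

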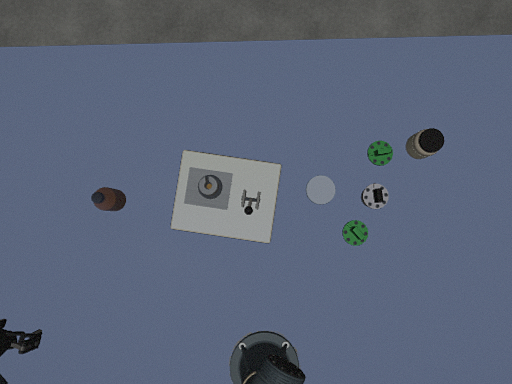

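Side: hub at about (231,160), lever ball (231,180), rotor (331,288) between two green look-alikes. Top: hub (209,186), ball (249,211), cheeks (251,199), rotor (376,196). I'll measure these next.

```bash
python3 - <<'E'
from h import *
T=dict(np.load('top0.npz')); S=dict(np.load('side0.npz'))
def rep(n,m,P): 
    p=P[m]; print(n,m.sum(),np.median(p,0).round(4),p.min(0).round(3),p.max(0).round(3))
for n,D in(('top',T),('side',S)):
    P=D['xyz']; X,Y,Z=P[...,0],P[...,1],P[...,2]; g=D['img'].astype(int).sum(-1)
    with np.errstate(all='ignore'):
        print(n)
        deck=(abs(Z-.06)<.006)&(X>.3)&(X<.75)&(abs(Y)<.4)
        r=cv2.minAreaRect(P[deck][:,:2].astype(np.float32)); print('deck',r,np.median(Z[deck]))
        hub=(abs(Z-.116)<.005)&(X>.3)&(X<.75)&(Y>0)&(Y<.3); rep('hub',hub,P)
        c,rad=cv2.minEnclosingCircle(P[hub][:,:2].astype(np.float32)); print(c,rad)
        up=(Z>.1)&(X>.3)&(X<.75)&(Y>-.1)&(Y<.07); rep('ball',up,P)
        rot=(X>.35)&(X<.6)&(Y<-.25)&(Y>-.45)&(Z>.04)
        b=rot&(Z>.09); rep('bar',b,P)
        print(cv2.minAreaRect(P[rot&(Z>.098)][:,:2].astype(np.float32)))
        d=rot&(abs(Z-.063)<.004); rep('disc',d,P); print(cv2.minEnclosingCircle(P[d][:,:2].astype(np.float32)))
        rb=rot&(Z>.066)&(Z<.072); rep('rib?',rb,P)
a=cv2.cvtColor(T['img'],4)
i1=cv2.resize(a[165:225,345:407],(372,360),interpolation=2); i2=cv2.resize(a[160:222,185:270],(425,360)[:2],interpolation=2)
b=cv2.cvtColor(S['img'],4)
i3=cv2.resize(b[265:315,305:357],(374,360),interpolation=2); i4=cv2.resize(b[145:210,200:270],(388,360),interpolation=2)
r=lambda i:cv2.resize(i,(395,295))
cv2.imwrite('pics/c.png',np.vstack([np.hstack([r(i1),r(i2)]),np.hstack([r(i3),r(i4)])]))
E
```

```text
top
deck ((0.5105254650115967, -0.06471496820449829), (0.6598894596099854, 0.2744733393192291), 88.63844299316406) 0.05999385112340995
hub 202 [0.539  0.1432 0.1154] [0.485 0.027 0.111] [0.568 0.171 0.121]
(0.5196263194084167, 0.098418690264225) 0.07896421104669571
ball 80 [0.4703 0.0322 0.1532] [0.457 0.022 0.101] [0.495 0.044 0.161]
bar 132 [ 0.4946 -0.3363  0.1023] [ 0.378 -0.35   0.09 ] [ 0.523 -0.263  0.11 ]
((0.5028643608093262, -0.3413996398448944), (0.03970606252551079, 0.016389477998018265), 5.804733753204346)
disc 355 [ 0.5014 -0.3335  0.0626] [ 0.377 -0.379  0.059] [ 0.539 -0.264  0.067]
((0.4550519585609436, -0.32513266801834106), 0.08724325895309448)
rib? 49 [ 0.5045 -0.3338  0.0672] [ 0.386 -0.373  0.066] [ 0.538 -0.263  0.072]
side
deck ((0.5100131034851074, -0.05904921889305115), (0.6500154137611389, 0.27804091572761536), 88.88133239746094) 0.06221713078056575
hub 152 [0.5375 0.1407 0.1176] [0.479 0.022 0.111] [0.566 0.174 0.121]
(0.5150324106216431, 0.09759050607681274) 0.08114178478717804
ball 91 [0.4695 0.0272 0.1505] [0.455 0.021 0.101] [0.494 0.039 0.162]
bar 235 [ 0.4865 -0.3391  0.0994] [ 0.377 -0.352  0.09 ] [ 0.523 -0.264  0.11 ]
((0.5025926232337952, -0.3420941233634949), (0.04047585651278496, 0.016525955870747566), 5.964493274688721)
disc 494 [ 0.494  -0.3516  0.0644] [ 0.376 -0.38   0.059] [ 0.54  -0.278  0.067]
((0.4574582576751709, -0.32093989849090576), 0.08799763023853302)
rib? 123 [ 0.495  -0.3465  0.067 ] [ 0.377 -0.379  0.066] [ 0.539 -0.279  0.072]
```

View pics/c.png

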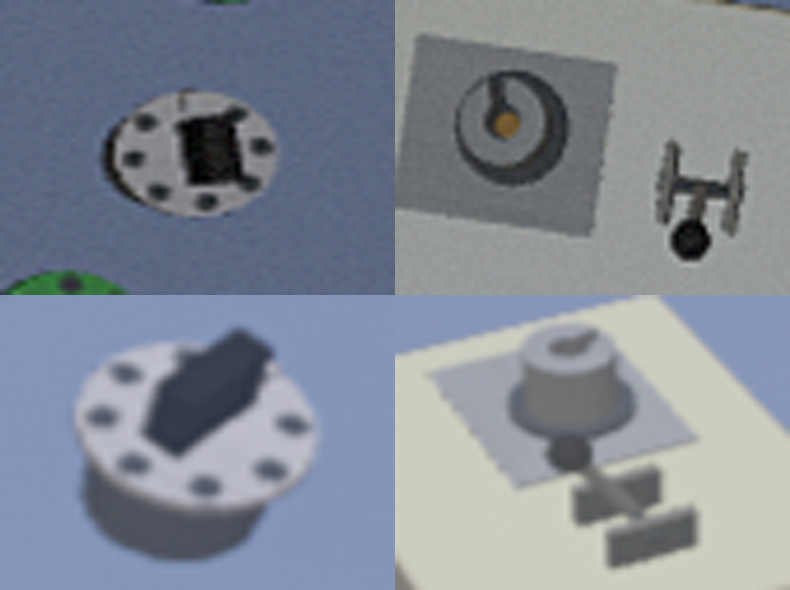

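```bash
python3 - <<'E'
from h import *
T=dict(np.load('top0.npz')); S=dict(np.load('side0.npz'))
def rect(D,cx,cy,z,h=.05,n=390):
    q=np.linspace(h,-h,n); X,Y=np.meshgrid(cx+q,cy+q,indexing='ij')  # row down=-x, col right=-y
    p=np.stack([X,Y,np.full_like(X,z)],-1)@D['R'].T+D['t']
    u=D['f']*p[...,0]/p[...,2]+D['cx']; v=D['f']*p[...,1]/p[...,2]+D['cy']
    return cv2.remap(D['img'][...,::-1].copy(),u.astype(np.float32),v.astype(np.float32),cv2.INTER_CUBIC)
def g(im):
    im=im.copy()
    for i in range(-4,5):
        k=int(195+i*39); im[k,::8]=(0,0,255); im[::8,min(k,389)]=(0,0,255)
    return cv2.resize(im,(395,300)) if 0 else im[:300] if 0 else im
A=np.hstack([g(rect(T,.54,.14,.116,.04)),g(rect(S,.54,.14,.116,.04))]); B=np.hstack([g(rect(T,.503,-.342,.063)),g(rect(S,.503,-.342,.063))])
cv2.imwrite('pics/r.png',cv2.resize(np.vstack([A,B]),(600,600),interpolation=cv2.INTER_AREA))
# drive pose from deck
for n,D in(('top',T),('side',S)):
    P=D['xyz']; X,Y,Z=P[...,0],P[...,1],P[...,2]
    with np.errstate(all='ignore'):
        z0=.06 if n=='top' else .062
        m=(abs(Z-z0)<.006)&(X>.35)&(X<.7)&(Y>-.12)&(Y<.27)
        (c,wh,a)=cv2.minAreaRect(P[m][:,:2].astype(np.float32)); print(n,'deck',c,wh,a)
        h=(Z>.108)&(abs(X-.54)<.035)&(abs(Y-.143)<.04); p=P[h]; print('hub z',np.median(p[:,2]),cv2.minEnclosingCircle(p[:,:2].astype(np.float32)))
        d=(Z>.057)&(Z<.072)&(np.hypot(X-.503,Y+.342)<.044);p=P[d]; print('disc',np.median(p[:,2]),cv2.minEnclosingCircle(p[:,:2].astype(np.float32)))
        dz=np.median(p[:,2]); r=np.hypot(p[:,0]-.503,p[:,1]+.342)
        for b in range(-180,180,20):
            th=np.degrees(np.arctan2(p[:,1]+.342,p[:,0]-.503)); k=(r>.028)&(r<.036)&(th>=b)&(th<b+20)
            if k.sum(): print(b,k.sum(),(np.median(p[k,2])-dz).round(4),end='; ')
        bt=(Z>.101)&(np.hypot(X-.503,Y+.342)<.04); print('\nbar',cv2.minAreaRect(P[bt][:,:2].astype(np.float32)),np.median(P[bt][:,2]))
        bl=(Z>.13)&(np.hypot(X-.47,Y-.03)<.05);p=P[bl]
        s=np.linalg.lstsq(np.c_[2*p,np.ones(len(p))],(p**2).sum(1),rcond=None)[0]; print('ball',s[:3],np.sqrt(s[3]+s[:3]@s[:3]),p.max(0),p.min(0))
print([k for k in dir(manip) if k[0]!='_'],manip.tip_extent)
E
```

```text
top deck (0.513700008392334, 0.10114355385303497) (0.29967349767684937, 0.23948077857494354) 80.24790954589844
hub z 0.11533298053938956 ((0.5421209335327148, 0.14663657546043396), 0.026023073121905327)
disc 0.06263822573290098 ((0.5035087466239929, -0.34184330701828003), 0.03824709728360176)
-180 8 0.0; -160 11 0.0006; -140 9 -0.0008; -120 10 -0.0005; -100 11 0.0; -80 9 0.0004; -60 10 -0.0007; -40 10 0.0012; -20 9 0.0015; 0 11 0.0039; 20 10 0.0008; 40 11 0.0015; 60 10 0.0002; 80 11 0.0007; 100 9 0.0008; 120 10 -0.0007; 140 11 0.0007; 160 8 -0.0006; 
bar ((0.5029106140136719, -0.34184589982032776), (0.03984188288450241, 0.015704039484262466), 4.2260332107543945) 0.10532349890735677
ball [0.46729466 0.03280999 0.14820438] 0.010984079700532279 [0.47884076 0.04378065 0.16076926] [0.45676984 0.02158015 0.14474096]
side deck (0.5138030648231506, 0.10066256672143936) (0.3037925064563751, 0.24103672802448273) 80.24983978271484
hub z 0.11755491505563131 ((0.5412402153015137, 0.1462859809398651), 0.028175000101327896)
disc 0.06466619301336866 ((0.5023393630981445, -0.3425028324127197), 0.03853144124150276)
-180 14 0.0002; -160 11 0.0003; -140 15 -0.0004; -120 15 -0.0006; -100 13 0.0006; -80 14 -0.0002; -60 16 0.0002; -40 13 0.0004; -20 14 0.0006; 0 3 0.0051; 40 8 0.0007; 60 14 0.0007; 80 13 -0.0; 100 12 0.0004; 120 11 0.0012; 140 14 0.0007; 160 12 0.0001; 
bar ((0.5025926232337952, -0.3420941233634949), (0.04047585651278496, 0.016525955870747566), 5.964493274688721) 0.10622564661253048
ball [0.46926828 0.03499264 0.14600906] 0.014798038746395658 [0.48207189 0.03882666 0.16238695] [0.45540952 0.02059917 0.13041087]
['PlanningError', 'tip_extent'] 0.025
```

View pics/r.png

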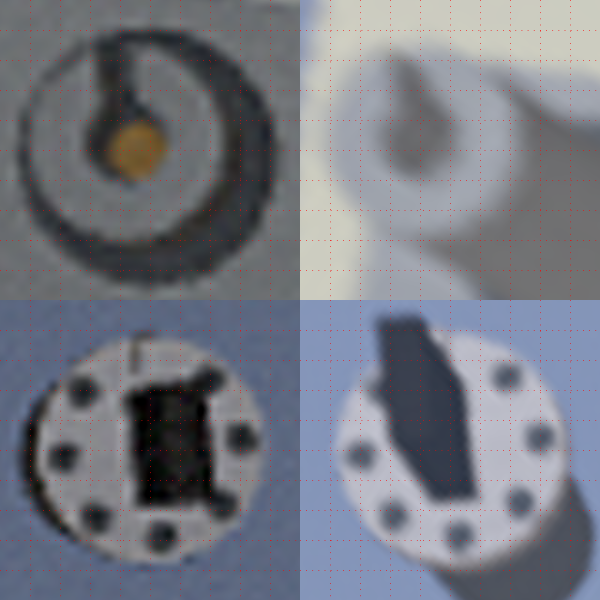

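Rectified at face height, the hub centre is about (0.542, 0.147) and the keyway runs to about (112,60) in the picture, a yaw of +8°. The rotor is at (0.503, -0.342) with the rib on the +x side, yaw +5°. The drive's yaw is -9.75°. The ball is at (0.469, 0.033, 0.148) and the pivot at (0.501, 0.027), which agrees with the drive's layout.

```bash
cat >> h.py <<'E'
def go(x,y,z,yaw,ref=None):
    """turn/shift from measured pose to tcp xyz, tool pointing down, tool y at world yaw+90deg"""
    from scipy.spatial.transform import Rotation as Ro
    s=readout.sense(); R0=Ro.from_quat(s['tool_rot']); p=s['tcp_pos'] if ref is None else ref
    c,q=np.cos(np.radians(yaw)),np.sin(np.radians(yaw))
    R1=Ro.from_matrix(np.array([[-c,-q,0],[-q,c,0],[0,0,-1]]).T.reshape(3,3).T if 0 else np.array([[-c,-q,0],[-q,c,0],[0,0,-1.]]))
    print('turn',np.degrees((R0.inv()*R1).as_rotvec()).round(2),'shift',(R0.inv().apply(np.array([x,y,z])-p)*1000).round(1))
E
python3 - <<'E'
from h import *
go(.469,.0325,.23,-9.75); go(.469,.0325,.155,-9.75)
E
```

```text
turn [-0.11 -0.03 -7.94] shift [-437.1 -450.9    0.7]
turn [-0.11 -0.03 -7.94] shift [-437.1 -450.7   75.7]
```

Emit:
move_arm([
  [0,0,-8,-437,-451,1,0],
  [0,0,-8,-437,-451,1,0],
  [0,0,-8,-437,-451,1,0],
  [0,0,-8,-437,-451,1,0],
  [0,0,-8,-437,-451,1,0],
  [0,0,-8,-437,-451,1,0],
  [0,0,-8,-437,-451,1,0],
  [0,0,-8,-437,-451,1,0],
  [0,0,-8,-437,-451,1,0],
  [0,0,-8,-437,-451,1,0],
  [0,0,-8,-437,-451,1,0],
  [0,0,-8,-437,-451,1,0],
], squeeze=25)

```text
t: 1.1
tcp_pos: [0.4125, 0.1456, 0.2301]
tool_rot: [0.085, 0.996, 0.0, -0.0]
force: [1.4, 1.5, 1.1]
finger_gap: 0.999
gripper_force: 0.0
```

```bash
python3 - <<'E'
from h import *
s=readout.sense();print(s['t'],s['tcp_pos'],s['force']); go(.469,.0325,.23,-9.75); go(.469,.0325,.155,-9.75)
E
```

```text
1.1 [0.41249372 0.14563928 0.23006027] [1.40604037 1.45493186 1.14855987]
turn [ 0.   -0.01  0.05] shift [ -74.8 -102.     0. ]
turn [ 0.   -0.01  0.05] shift [ -74.8 -102.    75. ]
```

Emit:
move_arm([
  [0,0,0,-75,-102,0,0],
  [0,0,0,-75,-102,0,0],
  [0,0,0,-75,-102,0,0],
  [0,0,0,-75,-102,0,0],
  [0,0,0,-75,-102,0,0],
  [0,0,0,-75,-102,0,0],
])

```text
t: 1.6
tcp_pos: [0.4681, 0.0346, 0.2296]
tool_rot: [0.085, 0.996, 0.0, -0.001]
force: [-0.0, 0.1, -0.9]
finger_gap: 1.003
gripper_force: 0.0
```

```bash
python3 - <<'E'
from h import *
s=readout.sense();print(s['t'],s['tcp_pos'],s['force'],s['qd'].round(2)); go(.469,.0325,.155,-9.75); go(.501,.027,.161,-9.75)
E
```

```text
1.6 [0.46806419 0.03460727 0.22961442] [-0.04508349  0.13072531 -0.9402825 ] [ 0.04 -0.01  0.02 -0.   -0.   -0.  ]
turn [ 0.03 -0.13 -0.01] shift [-1.4 -2.  74.6]
turn [ 0.03 -0.13 -0.01] shift [-33.9  -1.9  68.5]
```

Emit:
move_arm([
  [0,0,0,-1.4,-2,35,0],
  [0,0,0,-1.4,-2,60,0],
  [0,0,0,-1.4,-2,75,0],
  [0,0,0,-1.4,-2,75,0],
  [0,0,0,-1.4,-2,75,0.5],
  [0,0,0,-1.4,-2,75,1],
  [0,0,0,-1.4,-2,75,1],
  [0,0,0,-1.4,-2,75,1],
  [0,0,0,-1.4,-2,75,1],
  [0,0,0,-1.4,-2,75,1],
  [0,0,0,-1.4,-2,75,1],
  [0,0,0,-1.4,-2,75,1],
], squeeze=25)

```text
t: 2.6
tcp_pos: [0.469, 0.0328, 0.156]
tool_rot: [0.085, 0.996, 0.0, -0.001]
force: [-2.7, 2.3, 8.1]
finger_gap: -0.005
gripper_force: 4.3
```

```bash
python3 - <<'E'
from h import *
s=readout.sense();print(s['t'],s['tcp_pos'],s['force'],s['finger_gap']); go(.501,.027,.161,-9.75)
E
```

```text
2.6 [0.46899353 0.03277949 0.15599872] [-2.67715088  2.33205257  8.09064154] -0.004550700963104429
turn [ 0.04 -0.11  0.03] shift [-32.5  -0.3  -5.1]
```

```bash
python3 - <<'E'
from h import *
s=snap('side'); save(s,'g1.png',(190,110,300,220),5)
t=snap('top')
for n,D in(('t',t),('s',s)):
    P=D['xyz'];X,Y,Z=P[...,0],P[...,1],P[...,2]; g=D['img'].max(-1)
E
```

```text
(no output)
```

View pics/g1.png

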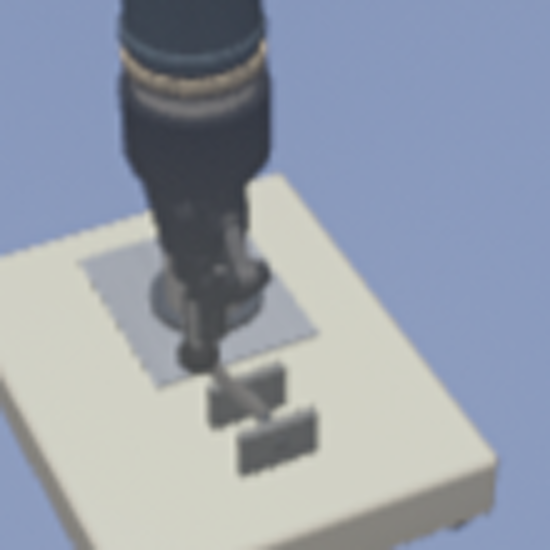

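The fingers closed empty. The ball slipped out below them, at about (198,357) in the crop, and the lever now leans further to -x. Instead I'll push it upright from the -x side with the fingers shut.

Emit:
move_arm([
  [0,0,0,0,0,-30,1],
  [0,0,0,20,0,-40,1],
  [0,0,0,45,0,-40,1],
  [0,0,0,65,0,-40,1],
  [0,0,0,65,0,-40,1],
  [0,0,0,65,0,-20,1],
  [0,0,0,65,0,6,1],
  [0,0,0,65,0,6,1],
  [0,0,0,65,0,6,1],
  [0,0,0,65,0,6,1],
])

```text
t: 3.53
tcp_pos: [0.4068, 0.0429, 0.1496]
tool_rot: [0.085, 0.996, -0.0, 0.0]
force: [-0.1, -0.3, 0.6]
finger_gap: 0.003
gripper_force: 0.0
```

```bash
python3 - <<'E'
from h import *
s=readout.sense();print(s['t'],s['tcp_pos'],s['force'],s['finger_gap'])
c=np.array([np.cos(np.radians(-9.75)),np.sin(np.radians(-9.75))])
t=np.array([.501,.027])-.026*c; go(*t,.150,-9.75)
im=snap('side')
P=im['xyz'];m=(P[...,2]>.1)&(P[...,2]<.165)&(np.hypot(P[...,0]-.47,P[...,1]-.03)<.06)
save(im,'g2.png',(190,110,300,220),4)
E
```

```text
3.5333 [0.40677339 0.04294714 0.14964687] [-0.07661652 -0.3212539   0.58332705] 0.0025794532440361435
turn [-0.    0.05  0.05] shift [-69.6   0.2  -0.3]
```

View pics/g2.png

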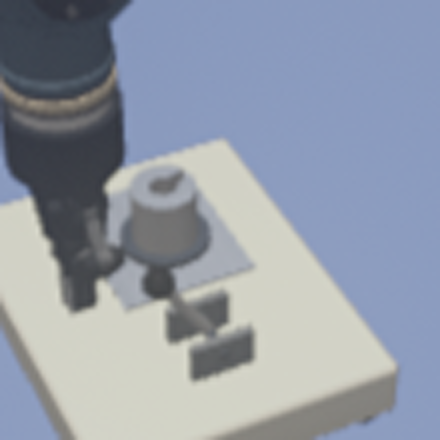

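The fingers, tip near (78,305), are clear behind the ball at (158,282). I'll push forward slowly, stopping a little short.

Emit:
move_arm([
  [0,0,0,-10,0,0,1],
  [0,0,0,-20,0,0,1],
  [0,0,0,-27,0,0,1],
  [0,0,0,-34,0,0,1],
  [0,0,0,-41,0,0,1],
  [0,0,0,-47,0,0,1],
  [0,0,0,-53,0,0,1],
  [0,0,0,-58,0,0,1],
  [0,0,0,-63,0,0,1],
  [0,0,0,-67,0,0,1],
  [0,0,0,-70,0,0,1],
  [0,0,0,-70,0,0,1],
])

```text
t: 4.58
tcp_pos: [0.455, 0.035, 0.1526]
tool_rot: [0.083, 0.996, 0.001, -0.022]
force: [-40.9, 3.7, 76.1]
finger_gap: -0.004
gripper_force: 41.7
```

```bash
cat >> h.py <<'E'
def ball():
    for n in('top','side'):
        D=snap(n); g=D['img'].max(-1).astype(int); P=D['xyz']; dz=0 if n=='top' else -.002
        m=(P[...,2]>.1)&(np.hypot(P[...,0]-.495,P[...,1]-.03)<.05)&(P[...,2]<.172)
        p=P[m]+[0,0,dz]
        d=np.array([.9855,-.1693]); c=np.array([.501,.0272]); q=(p[:,:2]-c)@d
        w=(p[:,:2]-c)@np.array([.1693,.9855]); k=(abs(w)<.015)
        for lo in(.100,.115,.13,.145,.16): 
            j=k&(p[:,2]>lo)&(p[:,2]<lo+.015); print(n,lo,j.sum(),(np.percentile(q[j],[0,25,50,75,100])*1000).round(1) if j.sum() else '')
    return D
E
python3 - <<'E'
from h import *
s=readout.sense();print(s['t'],s['tcp_pos'],s['force'])
D=ball(); save(D,'g3.png',(190,110,300,220),4)
E
```

```text
4.5833 [0.4549687  0.03498848 0.15263747] [-40.92823201   3.7252439   76.14845219]
top 0.1 0 
top 0.115 0 
top 0.13 0 
top 0.145 0 
top 0.16 0 
side 0.1 13 [-15.8 -12.8 -10.6  -9.2  -5.6]
side 0.115 12 [-24.  -19.8 -16.6 -15.7 -11. ]
side 0.13 11 [-34.7 -27.4 -22.1 -20.5 -17.4]
side 0.145 41 [-55.1 -36.4 -31.4 -25.4 -18.5]
side 0.16 25 [-54.7 -52.  -43.1 -29.1 -23.3]
```

View pics/g3.png

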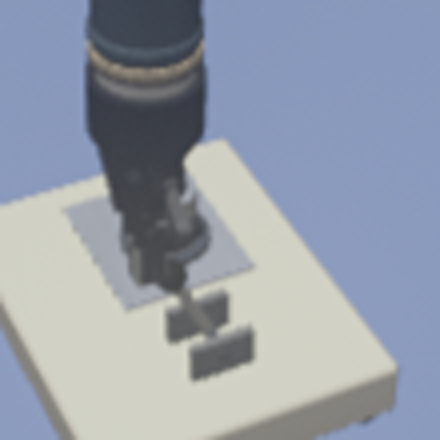

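The fingers are jammed on the ball, probably because the wider part of the fingers above the pads bears down on it. I'll back off and push with the fingertips only.

Emit:
move_arm([
  [0,0,0,8,0,0,1],
  [0,0,0,18,0,0,1],
  [0,0,0,30,0,0,1],
  [0,0,0,45,0,0,1],
  [0,0,0,60,0,0,1],
  [0,0,0,60,0,0,1],
])

```text
t: 5.18
tcp_pos: [0.4123, 0.0422, 0.149]
tool_rot: [0.084, 0.996, 0.0, -0.003]
force: [-0.5, -0.3, -0.2]
finger_gap: 0.002
gripper_force: 0.0
```

```bash
python3 - <<'E'
from h import *
s=readout.sense();print(s['t'],s['tcp_pos'],s['tool_rot'],s['force'])
D=ball()
# finger profile in the top/side cloud
P=D['xyz']; d=np.array([.9855,-.1693]); tc=s['tcp_pos']
m=(np.hypot(P[...,0]-tc[0],P[...,1]-tc[1])<.07)&(P[...,2]>.11)&(P[...,2]<.3)
p=P[m]-[0,0,.002]; q=(p[:,:2]-tc[:2])@d; w=(p[:,:2]-tc[:2])@np.array([.1693,.9855])
for z in np.arange(.11,.26,.01):
    j=(p[:,2]>=z)&(p[:,2]<z+.01)
    if j.sum(): print(z.round(2),j.sum(),'drive x',(q[j].min()*1e3).round(),(q[j].max()*1e3).round(),'y',(w[j].min()*1e3).round(),(w[j].max()*1e3).round())
E
```

```text
5.1833 [0.41230058 0.04224772 0.14897292] [ 8.42787380e-02  9.96439007e-01  2.18604069e-04 -2.52046758e-03] [-0.47390679 -0.3215499  -0.21315758]
top 0.1 10 [-13.4 -11.6  -9.8  -7.4  -5.9]
top 0.115 8 [-21.3 -19.  -17.3 -15.9 -13.1]
top 0.13 1 [-21.9 -21.9 -21.9 -21.9 -21.9]
top 0.145 58 [-45.3 -39.  -34.7 -29.4 -22.8]
top 0.16 3 [-39.6 -37.  -34.3 -32.5 -30.8]
side 0.1 14 [-21.1 -16.3 -13.8 -10.7  -5.8]
side 0.115 12 [-28.  -24.1 -21.6 -19.  -15.8]
side 0.13 11 [-44.5 -38.1 -30.1 -25.  -20.3]
side 0.145 52 [-45.2 -40.1 -36.3 -30.6 -24.4]
side 0.16 1 [-37.2 -37.2 -37.2 -37.2 -37.2]
0.11 3 drive x 66.0 69.0 y -4.0 -0.0
0.12 5 drive x 62.0 68.0 y -4.0 -3.0
0.13 5 drive x 61.0 70.0 y -6.0 -0.0
0.14 19 drive x 2.0 63.0 y -12.0 4.0
0.15 50 drive x -9.0 66.0 y -15.0 7.0
0.16 25 drive x -9.0 53.0 y -15.0 0.0
0.17 23 drive x -9.0 12.0 y -15.0 5.0
0.18 7 drive x -9.0 -6.0 y -8.0 10.0
0.19 16 drive x -11.0 10.0 y -31.0 24.0
0.2 24 drive x -11.0 12.0 y -39.0 36.0
0.21 40 drive x -14.0 20.0 y -48.0 46.0
0.22 33 drive x -15.0 11.0 y -56.0 44.0
0.23 53 drive x -15.0 13.0 y -63.0 17.0
0.24 81 drive x -18.0 20.0 y -64.0 14.0
0.25 65 drive x -18.0 22.0 y -50.0 6.0
0.26 37 drive x -9.0 12.0 y -45.0 -19.0
```

```bash
python3 - <<'E'
from h import *
s=readout.sense(); tc=s['tcp_pos']
D=snap('side'); t=D['t'];g=D['img'].max(-1)
for dz in(0,-.01,-.02,-.025):
    p=D['R']@(tc+[0,0,dz])+t; print(dz,(D['f']*p[:2]/p[2]+[D['cx'],D['cy']]).round(1))
im=D['img'][...,::-1].copy(); 
for dz,c in((0,(0,255,0)),(-.025,(0,0,255))):
    p=D['R']@(tc+[0,0,dz])+t; u=D['f']*p[:2]/p[2]+[D['cx'],D['cy']]; cv2.circle(im,tuple(u.round().astype(int).tolist()),0,c,-1)
T=snap('top'); it=T['img'][...,::-1].copy()
for dz,c in((0,(0,255,0)),(-.025,(0,0,255))):
    p=T['R']@(tc+[0,0,dz])+T['t']; u=T['f']*p[:2]/p[2]+[T['cx'],T['cy']]; print(u); cv2.circle(it,tuple(u.round().astype(int).tolist()),0,c,-1)
cv2.imwrite('pics/g4.png',np.hstack([cv2.resize(im[130:205,185:260],(400,400),interpolation=0),cv2.resize(it[170:245,205:280],(400,400),interpolation=0)]))
P=D['xyz']
m=(g<110)&(np.hypot(P[...,0]-tc[0],P[...,1]-tc[1])<.03); print(np.sort(P[m][:,2])[:12].round(4), m.sum())
E
```

```text
0 [213. 185.]
-0.01 [213.3 187.6]
-0.02 [213.5 190.2]
-0.025 [213.6 191.4]
[245.20074571 228.80242566]
[245.52137685 228.61546143]
[0.1581 0.1597 0.1602 0.1611 0.1618 0.1621 0.1625 0.1633 0.1635 0.1637
 0.1648 0.1654] 207
```

View pics/g4.png

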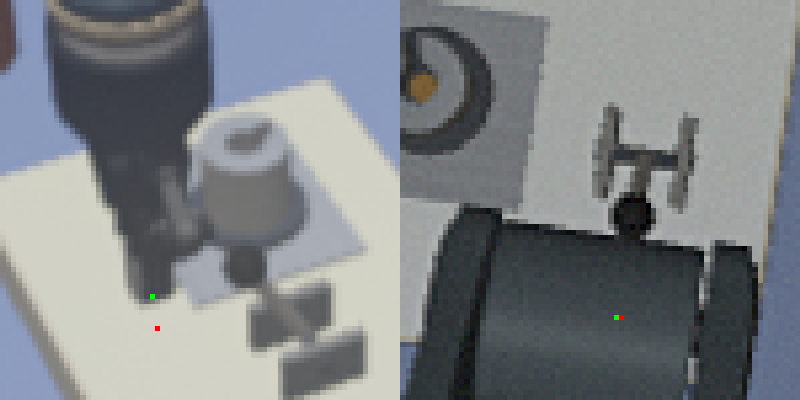

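The side view shows the fingertip bottom level with the green TCP dot, at crop (150,300). The 25 mm red dot lies well below it. So the real tips sit about 25 to 30 mm higher than stated, which means I was pressing on the top of the ball. I'll push again with the TCP lower.

Emit:
move_arm([
  [0,0,0,0,0,8,1],
  [0,0,0,0,0,17,1],
  [0,0,0,0,0,17,1],
  [0,0,0,0,0,17,1],
])

```text
t: 5.72
tcp_pos: [0.416, 0.0414, 0.1314]
tool_rot: [0.085, 0.996, 0.0, -0.001]
force: [-0.8, 0.3, -0.5]
finger_gap: 0.003
gripper_force: 0.0
```

```bash
python3 - <<'E'
from h import *
s=readout.sense();print(s['t'],s['tcp_pos'],s['tool_rot'],s['force'])
c=np.array([np.cos(np.radians(-9.75)),np.sin(np.radians(-9.75))])
go(*(np.array([.501,.0272])-.023*c),.132,-9.75)
D=snap('side'); g=D['img'].max(-1);P=D['xyz'];tc=s['tcp_pos']
m=(g<110)&(np.hypot(P[...,0]-tc[0],P[...,1]-tc[1])<.03); p=P[m];o=np.argsort(p[:,2])[:8];print((p[o]-tc).round(4).tolist())
E
```

```text
5.7167 [0.41599519 0.04136362 0.13138468] [ 8.45874089e-02  9.96415802e-01  5.78679497e-05 -7.17998635e-04] [-0.81938633  0.26582525 -0.53381724]
turn [-0.   -0.08  0.05] shift [-63.2   0.4  -0.7]
[[-0.0088, -0.0091, 0.0115], [0.0083, -0.0075, 0.0118], [0.0019, -0.0126, 0.0119], [-0.0048, -0.0129, 0.0122], [-0.0073, -0.0119, 0.0129], [-0.001, -0.0122, 0.0133], [-0.0082, -0.0034, 0.0142], [-0.0103, -0.0067, 0.0142]]
```

Emit:
move_arm([
  [0,0,0,-8,0,5,1],
  [0,0,0,-16,0,6,1],
  [0,0,0,-22,0,6,1],
  [0,0,0,-28,0,6,1],
  [0,0,0,-34,0,6,1],
  [0,0,0,-39,0,6,1],
  [0,0,0,-42,0,6,1],
  [0,0,0,-42,0,6,1],
])

```text
t: 6.43
tcp_pos: [0.4582, 0.0342, 0.1262]
tool_rot: [0.085, 0.996, -0.0, 0.001]
force: [-0.1, -0.5, 0.3]
finger_gap: -0.001
gripper_force: 0.0
```

```bash
python3 - <<'E'
from h import *
s=readout.sense();print(s['t'],s['tcp_pos'],s['tool_rot'],s['force'])
c=np.array([np.cos(np.radians(-9.75)),np.sin(np.radians(-9.75))])
go(*(np.array([.501,.0272])-.023*c),.125,-9.75)
ball()
E
```

```text
6.4333 [0.45815993 0.03422557 0.12622513] [ 8.45299418e-02  9.96420761e-01 -4.44085244e-05  5.95738480e-04] [-0.05334893 -0.49186931  0.28110611]
turn [0.   0.07 0.05] shift [-20.4   0.3   1.2]
top 0.1 0 
top 0.115 0 
top 0.13 0 
top 0.145 0 
top 0.16 0 
side 0.1 15 [-14.5 -10.9  -7.6  -6.   -2.9]
side 0.115 15 [-50.2 -17.  -13.3 -10.6  -7.6]
side 0.13 35 [-55.2 -53.6 -47.3 -28.4 -11.7]
side 0.145 34 [-56.  -52.9 -45.8 -30.8 -14.1]
side 0.16 3 [-55.7 -55.3 -54.9 -54.2 -53.5]
```

Emit:
move_arm([
  [0,0,0,-5,0,0,1],
  [0,0,0,-10,0,0,1],
  [0,0,0,-14,0,0,1],
  [0,0,0,-17,0,0,1],
  [0,0,0,-19,0,0,1],
  [0,0,0,-19,0,0,1],
  [0,0,0,0,0,0,1],
  [0,0,0,30,0,0,1],
  [0,0,0,60,0,0,1],
  [0,0,0,60,0,0,1],
  [0,0,0,60,0,0,1],
])

```text
t: 7.45
tcp_pos: [0.3965, 0.0449, 0.1261]
tool_rot: [0.084, 0.996, 0.0, -0.001]
force: [0.3, 0.1, -0.8]
finger_gap: -0.001
gripper_force: 0.0
```

```bash
cat >> h.py <<'E'
def lever():
    d=np.array([.9855,-.1693]); w=np.array([.1693,.9855]); c=np.array([.501,.0272])
    for n in('top','side'):
        D=snap(n); P=D['xyz']-([0,0,0] if n=='top' else [0,0,.002]); q=(P[...,:2]-c)@d; y=(P[...,:2]-c)@w
        m=(abs(y)<.018)&(q>-.06)&(q<.03)&(P[...,2]>.12)&(P[...,2]<.172)&(D['img'].max(-1)<110)
        p=np.c_[q[m],y[m],P[m][:,2]]
        if len(p)<10: print(n,len(p)); continue
        f=lambda a:np.linalg.norm(p-[a[0],a[1],a[2]],axis=1)-.012
        from scipy.optimize import least_squares
        r=least_squares(f,[p[:,0].mean(),0,.145],loss='soft_l1',f_scale=.002).x; print(n,len(p),'ball drive xyz',r.round(4),'angle',np.arctan2(r[0],r[2]-.08).round(3))
        ch=(abs(P[...,2]-.094)<.003)&(abs(q)<.04)&(abs(y)<.035)&(abs(y)>.012); print('cheeks x',q[ch].min().round(4),q[ch].max().round(4),y[ch].min().round(4),y[ch].max().round(4))
E
python3 - <<'E'
from h import *
s=readout.sense();print(s['t'],s['tcp_pos'],s['force']); lever()
E
```

```text
7.45 [0.39648451 0.04489141 0.12613638] [ 0.33053065  0.12695181 -0.76509657]
top 57 ball drive xyz [-0.0042 -0.0002  0.1719] angle -0.046
cheeks x -0.024 0.0234 -0.0244 0.0251
side 56 ball drive xyz [-0.0016  0.0004  0.1548] angle -0.022
cheeks x -0.025 0.0226 -0.0263 0.0249
```

Emit:
move_arm([
  [0,0,0,-30,0,0,1],
  [0,0,0,-60,0,0,1],
  [0,0,0,-74,0,0,1],
  [0,0,0,-79,0,0,1],
  [0,0,0,-81.5,0,0,1],
  [0,0,0,-81.5,0,0,1],
  [0,0,0,-81.5,0,0,1],
  [0,0,0,-60,0,0,1],
  [0,0,0,-30,0,0,1],
  [0,0,0,0,0,0,1],
  [0,0,0,0,0,0,1],
  [0,0,0,0,0,-60,0],
])

```text
t: 8.55
tcp_pos: [0.3896, 0.0459, 0.161]
tool_rot: [0.085, 0.996, 0.001, -0.012]
force: [1.3, -0.9, -0.8]
finger_gap: 0.127
gripper_force: 0.0
```

```bash
sed -i "s/r=least_squares(f,\[p/f0=f; f=lambda a:f0([a[0],a[1],.155]); r=least_squares(f,[p/; s/,.145\],loss/],loss/; s/,r.round(4),'angle',np.arctan2(r\[0\],r\[2\]-.08).round(3)/,r.round(4),'angle',(r[0]\/.075).round(3)/" h.py
python3 - <<'E'
from h import *
s=readout.sense();print(s['t'],s['tcp_pos'],s['force']); lever(); go(.503,-.342,.22,5); 
E
```

```text
8.55 [0.38961846 0.04587568 0.16098284] [ 1.30438513 -0.87417339 -0.78467314]
top 60 ball drive xyz [0.0028 0.0001] angle 0.038
cheeks x -0.024 0.0233 -0.0248 0.0246
side 55 ball drive xyz [ 0.0024 -0.0002] angle 0.032
cheeks x -0.0253 0.0243 -0.0272 0.0249
turn [ -0.03   0.27 -14.66] shift [-167.5 -363.6  -49.2]
```

Emit:
move_arm([
  [0,0,0,0,0,-30,0],
  [0,0,-2,-20,-40,-36,0],
  [0,0,-15,-170,-364,-36,0],
  [0,0,-15,-170,-364,-36,0],
  [0,0,-15,-170,-364,-36,0],
  [0,0,-15,-170,-364,-36,0],
  [0,0,-15,-170,-364,-36,0],
  [0,0,-15,-170,-364,-36,0],
  [0,0,-15,-170,-364,-36,0],
  [0,0,-15,-170,-364,-36,0],
  [0,0,-15,-170,-364,-36,0],
  [0,0,-15,-170,-364,-36,0],
])

```text
t: 9.65
tcp_pos: [0.5061, -0.3508, 0.2039]
tool_rot: [-0.044, 0.999, -0.004, 0.002]
force: [0.8, -0.5, 1.0]
finger_gap: 1.004
gripper_force: 0.0
```

```bash
python3 - <<'E'
from h import *
s=readout.sense();print(s['t'],s['tcp_pos'],s['q']); go(.503,-.342,.20,5)
E
```

```text
9.65 [ 0.50611241 -0.35075873  0.20391551] [-7.86449093e-01  5.42535851e-01  1.49034471e+00 -1.93194648e-03
  1.10049797e+00 -2.44447662e+00]
turn [-0.42  0.23  0.05] shift [2.3 9.  3.8]
```

Emit:
move_arm([
  [0,0,0,2,9,10,0],
  [0,0,0,2,9,23,0.3],
  [0,0,0,2,9,23,0.5],
  [0,0,0,2,9,23,0.5],
  [0,0,0,2,9,23,0.5],
  [0,0,0,2,9,23,0.5],
])

```text
t: 10.15
tcp_pos: [0.502, -0.3342, 0.1816]
tool_rot: [-0.046, 0.999, -0.001, 0.001]
force: [-0.3, -0.2, -0.3]
finger_gap: 0.501
gripper_force: 0.0
```

```bash
python3 - <<'E'
from h import *
s=readout.sense();tc=s['tcp_pos'];print(s['t'],tc,s['tool_rot'],s['finger_gap']); go(.503,-.342,.10,5)
D=snap('side'); P=D['xyz']-[0,0,.002]
c,q=np.cos(np.radians(5)),np.sin(np.radians(5)); d=P-tc; X=d[...,0]*c+d[...,1]*q; Y=-d[...,0]*q+d[...,1]*c; Z=d[...,2]
for z in np.arange(-.03,.07,.005):
    m=(abs(X)<.03)&(abs(Y)<.06)&(Z>z)&(Z<=z+.005); 
    if m.sum(): print(z.round(3),m.sum(),'X',X[m].min().round(3),X[m].max().round(3),'Y',np.percentile(Y[m],[0,25,50,75,100]).round(3))
save(D,'g5.png',(280,180,400,300),4)
E
```

```text
10.15 [ 0.5019517  -0.33420519  0.18163002] [-4.64904055e-02  9.98918420e-01 -5.84555608e-04  5.38641888e-04] 0.5010710773849204
turn [-0.07  0.06  0.33] shift [-0.2 -7.8 81.6]
0.0 9 X -0.009 0.007 Y [-0.028  0.021  0.021  0.022  0.025]
0.005 13 X -0.011 0.009 Y [-0.032 -0.024  0.021  0.022  0.027]
0.01 25 X -0.013 0.01 Y [-0.034 -0.027  0.022  0.025  0.034]
0.015 25 X -0.013 0.007 Y [-0.036 -0.028 -0.023  0.021  0.035]
0.02 32 X -0.013 0.009 Y [-0.036 -0.032 -0.022  0.022  0.035]
0.025 22 X -0.012 0.009 Y [-0.035 -0.029 -0.001  0.022  0.033]
0.03 28 X -0.013 0.007 Y [-0.036 -0.028  0.021  0.022  0.034]
0.035 25 X -0.013 0.011 Y [-0.035 -0.021  0.022  0.023  0.026]
0.04 18 X -0.013 0.01 Y [-0.036 -0.026  0.023  0.024  0.039]
0.045 41 X -0.015 0.006 Y [-0.047 -0.032  0.023  0.031  0.047]
0.05 71 X -0.015 0.01 Y [-0.053 -0.034 -0.029  0.03   0.054]
0.055 92 X -0.014 0.012 Y [-0.052 -0.034  0.021  0.043  0.055]
0.06 40 X -0.014 0.012 Y [-0.056 -0.031  0.044  0.047  0.055]
0.065 62 X -0.018 0.017 Y [-0.058 -0.03  -0.028  0.025  0.056]
```

View pics/g5.png

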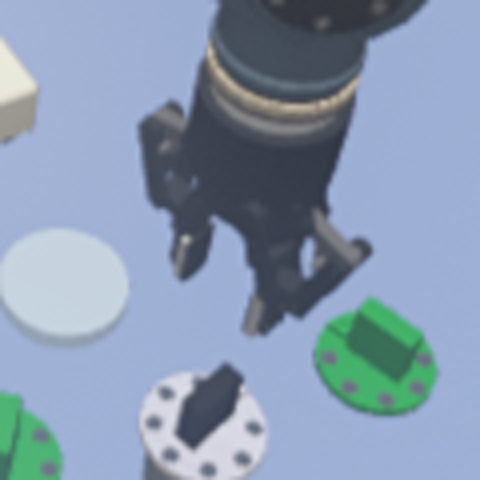

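The fingers, tips near crop (185,270) and (258,325), are centred along the bar at (212,400), 8 mm off in y. The tips are at about TCP height. I'll shift, descend to TCP z 0.07 and grip.

Emit:
move_arm([
  [0,0,0.3,0,-8,30,0.4],
  [0,0,0.3,0,-8,60,0.4],
  [0,0,0.3,0,-8,85,0.4],
  [0,0,0.3,0,-8,100,0.4],
  [0,0,0.3,0,-8,108,0.4],
  [0,0,0.3,0,-8,111,0.4],
  [0,0,0.3,0,-8,111,0.4],
  [0,0,0.3,0,-8,111,0.4],
  [0,0,0.3,0,-8,111,0.7],
  [0,0,0.3,0,-8,111,1],
  [0,0,0.3,0,-8,111,1],
  [0,0,0.3,0,-8,111,1],
], squeeze=60)

```text
t: 11.2
tcp_pos: [0.5029, -0.3426, 0.071]
tool_rot: [-0.044, 0.999, -0.001, 0.001]
force: [-0.2, -0.8, 4.9]
finger_gap: 0.18
gripper_force: 59.6
```

Emit:
move_arm([
  [0,0,0,0,0,0,1],
  [0,0,0,0,0,0,1],
  [0,0,0,0,0,0,1],
  [0,0,0,0,0,0,1],
])

```text
t: 11.53
tcp_pos: [0.5029, -0.3426, 0.071]
tool_rot: [-0.044, 0.999, -0.001, 0.001]
force: [-0.0, 0.7, 6.6]
finger_gap: 0.181
gripper_force: 59.7
```

Gripped: the gap matches the 16 mm bar. I'll lift high enough for the shaft to clear the lever.

Emit:
move_arm([
  [0,0,0,0,0,-8,1],
  [0,0,0,0,0,-20,1],
  [0,0,0,0,0,-40,1],
  [0,0,0,0,0,-65,1],
  [0,0,0,0,0,-90,1],
  [0,0,0,0,0,-120,1],
  [0,0,0,0,0,-150,1],
  [0,0,0,0,0,-170,1],
  [0,0,0,0,0,-180,1],
  [0,0,0,0,0,-180,1],
  [0,0,0,0,0,-180,1],
])

```text
t: 12.45
tcp_pos: [0.5018, -0.3417, 0.2495]
tool_rot: [-0.044, 0.999, 0.0, -0.0]
force: [-0.2, 0.0, -3.4]
finger_gap: 0.177
gripper_force: 58.7
```

```bash
python3 - <<'E'
from h import *
s=readout.sense();tc=s['tcp_pos'];print(s['t'],tc,s['tool_rot'],s['finger_gap'],s['force'],s['ft_torque']); go(.542,.147,.25,8)
D=snap('side'); save(D,'g6.png',(270,130,390,270),4)
P=D['xyz']-[0,0,.002]; d=P-tc; m=(np.hypot(d[...,0],d[...,1])<.06)&(d[...,2]<0.02)&(d[...,2]>-.09); b=m&(D['img'].min(-1)>150); p=P[b]
print(b.sum(),np.median(p,0),cv2.minEnclosingCircle(p[:,:2].astype(np.float32)), np.percentile(p[:,2]-tc[2],[5,50,95]))
sh=m&(d[...,2]<-.025); print('shaft',sh.sum(), np.median(P[sh],0) if sh.sum() else '', d[...,2][sh].min() if sh.sum() else '')
E
```

```text
12.45 [ 0.50183185 -0.34165663  0.24949213] [-4.36866958e-02  9.99045204e-01  2.78393607e-04 -2.76343105e-04] 0.17675236020117038 [-0.19319537  0.00359012 -3.39632719] [-0.00073363  0.02441655 -0.01170339]
turn [ 0.03 -0.03 -2.99] shift [-8.270e+01  4.833e+02 -3.000e-01]
463 [ 0.48919392 -0.35501951  0.24079251] ((0.501473069190979, -0.34214654564857483), 0.03914163261651993) [-0.01185719 -0.00869961 -0.00650878]
shaft 0
```

View pics/g6.png

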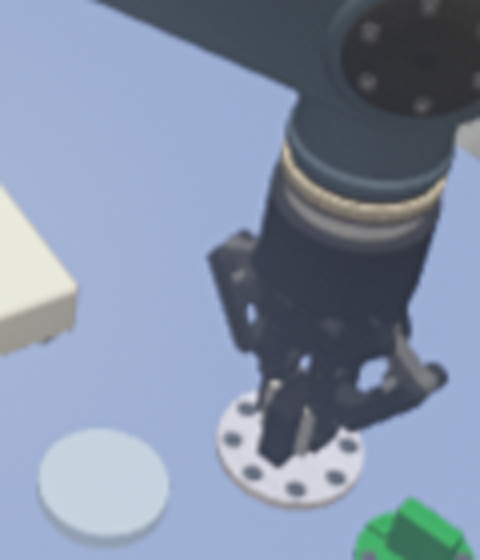

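The rotor is held squarely: disc at crop (290,450), centred on the TCP within 1 mm, origin 16.5 mm below the TCP. I'll carry it over the hub.

Emit:
move_arm([
  [0,0,0,-5,20,0,1],
  [0,0,-1,-10,55,0,1],
  [0,0,-2,-16,95,0,1],
  [0,0,-3,-23,135,0,1],
  [0,0,-3,-30,175,0,1],
  [0,0,-3,-37,215,0,1],
  [0,0,-3,-44,255,0,1],
  [0,0,-3,-51,295,0,1],
  [0,0,-3,-58,335,0,1],
  [0,0,-3,-65,375,0,1],
  [0,0,-3,-72,415,0,1],
  [0,0,-3,-78,450,0,1],
])

```text
t: 13.5
tcp_pos: [0.5391, 0.1155, 0.2475]
tool_rot: [-0.07, 0.998, 0.0, -0.002]
force: [1.5, -0.7, -2.1]
finger_gap: 0.178
gripper_force: 58.9
```

Emit:
move_arm([
  [0,0,0,-3,18,0,1],
  [0,0,0,-5,33,0,1],
  [0,0,0,-5,33,0,1],
  [0,0,0,-5,33,0,1],
  [0,0,0,-5,33,0,1],
])

```text
t: 13.92
tcp_pos: [0.5402, 0.1457, 0.2483]
tool_rot: [-0.07, 0.998, -0.0, -0.002]
force: [-0.3, -0.0, -3.1]
finger_gap: 0.177
gripper_force: 59.0
```

```bash
python3 - <<'E'
from h import *
s=readout.sense();tc=s['tcp_pos'];print(s['t'],tc,s['tool_rot'],s['force']); go(.5418,.1467,.178,8)
D=snap('side');P=D['xyz']-[0,0,.002]; d=P-tc; b=(np.hypot(d[...,0],d[...,1])<.06)&(d[...,2]<0.0)&(d[...,2]>-.02)&(D['img'].min(-1)>140); p=P[b]
print(b.sum(),cv2.minEnclosingCircle(p[:,:2].astype(np.float32)),np.median(d[...,2][b]))
# keyway direction refinement from first top view
T=dict(np.load('top0.npz')); cx,cy,z=.5419,.1467,.116
for r in(.016,.019,.022,.0245):
    th=np.radians(np.arange(-60,75,1.)); p=np.c_[cx+r*np.cos(th),cy+r*np.sin(th),np.full(th.size,z)]@T['R'].T+T['t']
    u=(T['f']*p[:,0]/p[:,2]+T['cx']).astype(np.float32);v=(T['f']*p[:,1]/p[:,2]+T['cy']).astype(np.float32)
    g=cv2.remap(T['img'].mean(-1).astype(np.float32),u[None],v[None],cv2.INTER_LINEAR)[0]
    w=np.clip(np.median(g)-15-g,0,None); print(r,'dark dir',np.degrees((w*th).sum()/w.sum()).round(1), np.degrees(th[w>w.max()/2][[0,-1]]).round())
E
```

```text
13.9167 [0.54024521 0.14570544 0.24829686] [-6.97958174e-02  9.97559936e-01 -3.21091330e-04 -1.61691391e-03] [-0.29737107 -0.01039679 -3.12913444]
turn [-0.02 -0.19  0.  ] shift [-1.9  0.8 70.3]
194 ((0.5407083034515381, 0.14473770558834076), 0.038828812539577484) -0.0077650524574431334
0.016 dark dir 8.6 [-6. 23.]
0.019 dark dir 8.7 [-2. 20.]
0.022 dark dir 7.6 [-3. 19.]
0.0245 dark dir 7.4 [-1. 17.]
```

Emit:
move_arm([
  [0,0,0,-1.8,1,10,1],
  [0,0,0,-1.8,1,30,1],
  [0,0,0,-1.8,1,48,1],
  [0,0,0,-1.8,1,60,1],
  [0,0,0,-1.8,1,67,1],
  [0,0,0,-1.8,1,67,1],
  [0,0,0,-1.8,1,67,1],
  [0,0,0,-1.8,1,71,1],
  [0,0,0,-1.8,1,75,1],
  [0,0,0,-1.8,1,78,1],
  [0,0,0,-1.8,1,81,1],
  [0,0,0,-1.8,1,81,1],
], squeeze=70)

```text
t: 14.97
tcp_pos: [0.5424, 0.1476, 0.1683]
tool_rot: [-0.07, 0.998, 0.0, -0.0]
force: [-0.0, 0.3, -3.2]
finger_gap: 0.175
gripper_force: 69.5
```

Emit:
move_arm([
  [0,0,0,0,0,2,1],
  [0,0,0,0,0,4,1],
  [0,0,0,0,0,6,1],
  [0,0,0,0,0,8,1],
  [0,0,0,0,0,10,1],
  [0,0,0,0,0,10,1],
])

```text
t: 15.47
tcp_pos: [0.5425, 0.1476, 0.1583]
tool_rot: [-0.07, 0.998, 0.0, -0.0]
force: [-0.8, 0.1, -3.7]
finger_gap: 0.177
gripper_force: 69.5
```

Emit:
move_arm([
  [0,0,0,0,0,1,1],
  [0,0,0,0,0,2,1],
  [0,0,0,0,0,3,1],
  [0,0,0,0,0,4,1],
  [0,0,0,0,0,5,1],
  [0,0,0,0,0,6,1],
  [0,0,0,0,0,6,1],
])

```text
t: 16.05
tcp_pos: [0.5426, 0.1476, 0.1526]
tool_rot: [-0.07, 0.998, 0.0, -0.0]
force: [0.0, 0.4, -2.8]
finger_gap: 0.175
gripper_force: 69.5
```

The key went in with no resistance. Next I'll press against the spring.

Emit:
move_arm([
  [0,0,0,0,0,2,1],
  [0,0,0,0,0,4,1],
  [0,0,0,0,0,6,1],
  [0,0,0,0,0,8,1],
  [0,0,0,0,0,10,1],
  [0,0,0,0,0,12,1],
  [0,0,0,0,0,14,1],
  [0,0,0,0,0,15.5,1],
  [0,0,0,0,0,17,1],
  [0,0,0,0,0,17,1],
  [0,0,0,0,0,17,1],
], squeeze=90)

```text
t: 16.97
tcp_pos: [0.5428, 0.1476, 0.136]
tool_rot: [-0.07, 0.998, -0.0, 0.0]
force: [-2.6, -0.3, 4.5]
finger_gap: 0.177
gripper_force: 90.7
```

Emit:
move_arm([
  [0,0,0,0,0,0.7,1],
  [0,0,0,0,0,1.4,1],
  [0,0,0,0,0,2.1,1],
  [0,0,0,0,0,2.8,1],
  [0,0,0,0,0,3.4,1],
  [0,0,0,0,0,3.4,1],
  [0,0,0,0,0,3.4,1],
])

```text
t: 17.55
tcp_pos: [0.5428, 0.1476, 0.1327]
tool_rot: [-0.07, 0.998, -0.0, 0.0]
force: [-2.1, -0.1, 6.1]
finger_gap: 0.176
gripper_force: 90.9
```

Emit:
move_arm([
  [0,0,0,0,0,0.4,1],
  [0,0,0,0,0,0.8,1],
  [0,0,0,0,0,1.2,1],
  [0,0,0,0,0,1.2,1],
  [0,0,0,0,0,1.2,1],
])

```text
t: 17.97
tcp_pos: [0.5429, 0.1476, 0.1321]
tool_rot: [-0.07, 0.998, -0.0, 0.0]
force: [-2.6, -0.6, 7.7]
finger_gap: 0.176
gripper_force: 91.7
```

Emit:
move_arm([
  [0,0,0,0,0,0.5,1],
  [0,0,0,0,0,1,1],
  [0,0,0,0,0,1,1],
  [0,0,0,0,0,1,1],
])

```text
t: 18.3
tcp_pos: [0.5428, 0.1476, 0.132]
tool_rot: [-0.07, 0.998, -0.0, 0.0]
force: [-3.8, -1.5, 14.4]
finger_gap: 0.171
gripper_force: 92.7
```

Hard contact at z 0.132, the predicted home height. I'll check the disc, the keyway and the lever.

```bash
python3 - <<'E'
from h import *
s=readout.sense();tc=s['tcp_pos']; lever()
D=snap('side');P=D['xyz']-[0,0,.002]; d=P-tc
b=(np.hypot(d[...,0],d[...,1])<.045)&(abs(P[...,2]-.122)<.012)&(D['img'].min(-1)>130); p=P[b]
print(b.sum(),cv2.minEnclosingCircle(p[:,:2].astype(np.float32)),np.percentile(p[:,2],[25,50,75]))
A=np.c_[p[:,:2]-p[:,:2].mean(0),np.ones(len(p))]; print('plane',np.linalg.lstsq(A,p[:,2],rcond=None)[0])
save(D,'g7.png',(180,100,310,220),5)
E
```

```text
top 57 ball drive xyz [0.0021 0.0003] angle 0.028
cheeks x -0.0241 0.0233 -0.0249 0.0251
side 55 ball drive xyz [0.0024 0.0004] angle 0.032
cheeks x -0.0237 0.0242 -0.0279 0.0252
216 ((0.5418278574943542, 0.14679400622844696), 0.03897709771990776) [0.12253682 0.12409685 0.12521243]
plane [0.03075482 0.03859754 0.12390279]
```

View pics/g7.png

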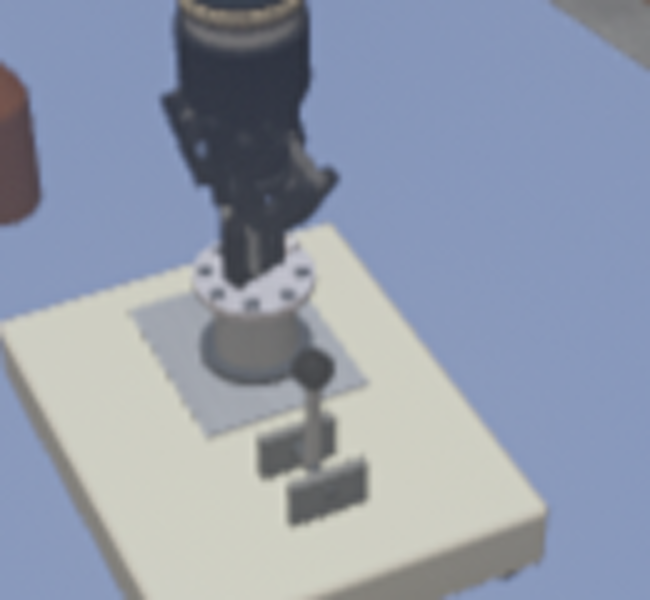

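The disc, at crop (252,280), lies on the hub with its top at 0.124 m, which is 0.116 + 0.008 as it should be. The lever stands upright, about 0.03 rad off. Handing in.

```bash
python3 -c "
from station import order; print(order.sign_off())"
```

```text
the job is handed in; nothing more can be done
None
```

The job is handed in, with the verdict not shown: the lever stands about 0.03 rad (2°) from straight up, and the rotor is keyed into the hub, pressed home and still held; one lever push jammed on the ball at about 86 N wrist force (limit 120 N) before I freed it.

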